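# Set the length stop of a telescoping pipe gauge and hold it

## Robot

A 6-joint arm with a two-finger parallel gripper is mounted at the origin on the work surface. World frame = base frame: x ahead of the robot, y to its left, z up, the work surface at z = 0. Lengths are in m, angles in degrees, forces in N, time in s.
With the tool pointing down it reaches from about 0.4 to 0.825 m from the base axis. Payload 7 kg.
Tool frame: the origin (TCP) lies between the finger pads; the fingertips stand 22 mm ahead of it and the grasp point (between the pads) lies 3 mm ahead of it; z points along the fingers, y is the direction in which the jaws open and shut (so a half turn about z gives the same grasp; the last joint's range is limited). The gripper opens to 88 mm and grips with 3 to 60 N. Pads are 19 mm wide; open, the fingers measure 130 mm over their backs; the gripper's body (78 mm by 193 mm) begins 47 mm behind the grasp point.
Start: joints at [-56.316, 20.546, 0.682, 0, -70.136, -16.507], TCP at [0.199, -0.645, 0.249] pointing down, gripper open.
Joint ranges: [-176.03, 176.03], [-82.01, 121.73], [-58.28, 71.71], [-173.87, 95.51], [-174.79, -0.11], [-173.66, 173.66]. Speed limits (degrees/s): [136.94, 136.94, 172.46, 180, 180, 180].

## Interface

Orientations are given as [roll, pitch, yaw] about the fixed x, y, z axes, in that order (R = Rz(yaw) Ry(pitch) Rx(roll)).
In Python, from plant import telemetry, cams, r gives the robot as it stands.
- The arm moves only by the tool carry_out, never from a script. Its argument "commands" is one flat list of numbers, 5 for each row, row after row: the shift along the world's x, y, z as a fraction of full scale, then the turn about the world's z as a fraction of full scale, then the gripper's target within -1 to 1 (shut at 1, half-way at 0, fully open at -1). In form: [x, y, z, turn, claw, x, y, z, turn, claw, ...]. A call has 1 to 8 rows; each row shifts and turns the commanded pose from where the row before left it; what a row does not reach is not made up. Full scale, the value 1, is 0.04 m for a shift and 4 degrees for a turn. A row lasts 1/10 s, in which the tool goes at most 50 mm and 8.59 degrees, less where a joint would pass 70% of its speed; a pose out of reach is approached as far as the arm can. A call with a number of a shift or a turn outside -1 to 1 is refused whole. A call with a gripper value outside its range is refused whole. The fingers move at their own pace and stop on an object; "grip_force" is the grip in N (left out, the last holds). Time passes only in rows, so rows that do not move let the fingers close. It gives the time, the measured TCP pose, the force and the opening at its end, in the units of the state.
- telemetry.get_state(): the state, without advancing time (a new reading comes with each control period).
- cams.capture(name): name is "side" or "top"; returns a dict with "frame" (480x640x3 uint8, red, green, blue), "camera_matrix" (3x3 intrinsics, pixels), "camera_from_world" (4x4, takes a point from world to camera coordinates). Camera axes: x right, y down, z forward; pixel columns grow to the right and rows downward; lengths in m; the calibration is good to about 2 mm. A picture is of the moment at which its call begins. There is no depth.
- r.close_job(): hands the job in, once; it reports no verdict.
The state is a dict: "time_s": time; "joints": joint angles; "qd": joint speeds; "joint_torque": joint torques, N m; "tcp_pos": TCP position; "eef_rot": TCP orientation; "contact_force": force on the tool from outside, world axes, zero at the start; "moment": the same for the moment, N m; "gripper_width": finger opening in m.
Only numpy, scipy, OpenCV 4.12 (cv2) and the standard library are available. Lean on these libraries where they do the work, as an engineer would, in place of code of your own. Each camera call takes 0.05 s, during which the arm holds its last target. There are 200 camera calls.

## Task

Someone left a copper coupling standing on the track of the pipe-length gauge: stand it upright in the empty half of the fittings tray. Then squeeze the lock button in the gauge's grip head to release the telescoping arm, pull the arm out until its pointer lines up with the setting clip on the scale, and finish while still holding the head there against its return spring. Leave everything else where it is.

Things in the scene. Friction and masses are not known exactly. Their poses are not given: they have to be found in the camera images.
- gauge: Pipe-length gauge, fixed: aluminium plate 126 mm (x) by 490 mm (y), 10 mm thick, y -275 to +215. A dark square sleeve (40 mm wide, top at 57 mm) covers y -260 to -35; the arm telescopes out of it along +y over the free track. White scale at x +13 to +43 (mark every 10 mm, longer every 50, first at y 0). Origin on the cart under the head's middle when the arm is fully in; z up; lock button on the -x side.
- head: Grip head on the end of the arm: grey upright block 36 mm long (y), 24 mm wide (x) from 62 to 96 mm above the cart, 18 mm wide below. Axes parallel to the gauge's; origin on the cart surface under its middle. The black lock button (20 mm in y, 68 to 90 mm above the cart) stands 8 mm out of its -x face: across x the grip is 32 mm wide, and 26 mm with the button squeezed in.
- grip (a point): Point of the head to grip: 79 mm above the cart, midway between the +x face and the pressed button (x -1 mm, y 0 in the head's frame). Free room for the fingers from 57 mm above the cart upwards.
- catch (a point): Top of the lock catch, a fixed steel post 17 mm (x) by 9 mm (y), 50 mm high above the cart, on the gauge's -x side just in front of the button's tongue.
- extension (a joint): How far the arm is pulled out, m: 0 fully in (start) to 0.19. Locked (2 mm play) until the button is in by 4.5 mm. A return spring pulls it in with 2.3 N at 0 to 5 N at 0.18, plus 0.5 N friction. Let go, it springs back to 0, or to about 0.023 where the lock tongue meets the front of the catch; from there it pulls out without the button.
- lock_button (a joint): How far the lock button is pressed, m: 0 out to 0.006 fully in; a spring needs about 2 N to start and 5.5 N at the bottom. It moves along the gauge's +x into the head and springs out when released; beyond the catch it need not be kept pressed.
- pointer (a point): Tip of the small steel pointer on the head's +x side that runs over the scale (38 mm to +x of the head's middle, 16.5 mm above the cart, same y as the head's middle).
- clip: Setting clip on the outer edge of the scale: dark steel block 16 x 10 mm, 9 mm high, with a small tooth to -x; fixed on the gauge at x +51 mm, at another y in each run (105 to 165 mm). Origin under its middle, at the tooth's y; axes parallel to the gauge's. With the pointer at the clip, joint extension equals the clip's y in the gauge's frame.
- coupling: Copper coupling: upright tube 30 mm outside, 25 mm inside diameter, 50 mm high, about 90 g; stands loose on the gauge's plate (10 mm above the cart) in the arm's way, 85 to 110 mm in front (+y) of the head. Origin at the centre of its lower end, z along the tube.
- tray: Fittings tray, fixed: grey open box 130 mm (x) by 150 mm (y), 30 mm high, walls 4 mm, split by a wall across its middle into two halves side by side along y. The +y half holds two small brass fittings (30 mm high), the -y half is empty. Origin at the centre of its underside.
- bay (a point): Centre of the floor of the empty half of the tray (5 mm above the cart or a little less; free floor 122 mm in x by 68 mm in y); axes parallel to the tray's.
- fitting1: Small brass fitting, 26 mm diameter, 30 mm high, standing in the +y half of the tray; leave alone.
- fitting2: Another of the same; leave alone.
- flux_jar: White jar, 60 mm diameter, 85 mm high, beyond the gauge; leave alone.
- tape_measure: Tape measure, 70 x 75 x 40 mm, beyond the gauge; leave alone.
- valve1: Brass ball valve with a green lever, 115 mm long, 57 mm high, beyond the gauge; leave alone.
- valve2: The same kind of valve, between the robot and the gauge; leave alone.
- pliers: Pliers with red handles lying flat, 215 mm long, 20 mm high; leave alone.
- spool: White spool, 64 mm diameter, 18 mm high, lying flat between the robot and the gauge; leave alone.
There are look-alikes about, which are no part of the job. There is more than one size of the coupling; the one meant has the size given above.

How it is judged (in metres and radians):
On the way, in this order (a step that is already met when the one before it is completed fails the run):
1. the coupling stands upright in the empty half of the tray, released (x of coupling in the frame of bay between -0.06 and 0.06 m and y of coupling in the frame of bay between -0.036 and 0.036 m and z of coupling in the frame of bay below 0.006 m and angle between coupling's own z axis and vertical below 0.15 rad and contact force between the fingers and coupling below 0.1 N), for 0.2 s.
2. the lock button is squeezed in while the arm is still fully in (value of joint lock_button above 0.0045 m and value of joint extension below 0.006 m), for 0.05 s.
At the end, for the whole second after the job is handed in: The pointer is within 5 mm of the clip along the scale and at rest, the fingers still hold the head (over 2 N), and the coupling stands upright (within 0.15 rad), released, on the floor of the empty half of the tray (all of step 1 and y of pointer in the frame of clip between -0.005 and 0.005 m and contact force between the fingers and head above 2 N and velocity of joint extension between -0.01 and 0.01 m/s); the arm keeps its last pose, push and grip.
It fails at once if a thing that stands about, or a fitting in the tray, is moved by more than 3 cm (distance of any of fitting1, fitting2, flux_jar, tape_measure, valve1, valve2, pliers, spool from where it was at the start of the episode above 0.03 m).
It also fails if it takes over 54 s, if anything falls off the work surface, if the arm or the gripper's body presses on something with over 40 N, if the wrist force passes 120 N, or if a joint passes its speed limit or range.

## Working session

There is one attempt and no reset: what is moved stays moved. The work goes in short steps, Python scripts to look and compute and a tool call to move; the robot and the scene stay as the last step left them, time stands still between calls to the robot, and variables do not carry over. Pictures are saved under pics/ and viewed, about 8 in all and at most 12, crops included, and the job is handed in when it is done.

Besides the shell and the picture viewer there is one more tool, called after "Call:" as name(argument=value, ...) on one line, values as JSON. carry_out: Moves the arm, as the interface text tells. Shift numbers are shares of 0.04 m and turn numbers shares of 4 degrees, none past 1 either way. Its arguments: {"type":"object","properties":{"commands":{"type":"array"},"grip_force":{"type":"number"}},"required":["commands"]}

```bash
mkdir -p pics; cat > h.py <<'E'
import numpy as np, cv2
from plant import telemetry, cams, r
def cap(n,save=None):
    d=cams.capture(n); f=d["frame"]; 
    if save: cv2.imwrite(f"pics/{save}.png",cv2.cvtColor(f,cv2.COLOR_RGB2BGR))
    return f,np.array(d["camera_matrix"]),np.array(d["camera_from_world"])
def ray(K,T,u,v,z):
    R,t=T[:3,:3],T[:3,3]; c=-R.T@t; d=R.T@np.linalg.solve(K,[u,v,1.]); return c+d*(z-c[2])/d[2]
def proj(K,T,p):
    q=K@(T[:3,:3]@np.array(p)+T[:3,3]); return q[:2]/q[2]
E
python3 - <<'E'
from h import *
for n in("top","side"):
    f,K,T=cap(n,n+"0"); print(n,K.tolist(),(-T[:3,:3].T@T[:3,3]).round(3),T[:3,:3].round(3).tolist())
    np.savez(n+"0",f=f,K=K,T=T)
print(telemetry.get_state())
E
```

```text
top [[512.8033166965033, 0.0, 313.13067369267196], [0.0, 512.8033166965033, 238.44021973077642], [0.0, 0.0, 1.0]] [0.408 0.066 0.995] [[-0.025, -1.0, -0.011], [-0.987, 0.027, -0.158], [0.158, 0.007, -0.987]]
side [[441.5664191399699, 0.0, 320.2058794753766], [0.0, 441.5664191399699, 246.679363818205], [0.0, 0.0, 1.0]] [0.26  0.626 0.513] [[-0.87, -0.493, 0.017], [-0.302, 0.504, -0.809], [0.39, -0.709, -0.587]]
{'time_s': 0.1, 'joints': array([-5.63147351e+01,  2.05891720e+01,  6.39876753e-01, -1.69688331e-02,
       -7.01370787e+01, -1.65050800e+01]), 'qd': array([-0.01379976, -0.1000629 ,  0.2313654 ,  0.05539194,  0.04463032,
       -0.0592405 ]), 'joint_torque': array([-2.97608225e-03, -5.84162736e+01,  2.93748701e+01,  7.01567575e+00,
        1.01236129e-02, -8.56055203e-05]), 'tcp_pos': array([ 0.19921415, -0.64451253,  0.24770448]), 'eef_rot': array([ 1.79912653e+02, -9.24574232e-03, -1.62825586e+02]), 'contact_force': array([-0.37125427, -0.52814461,  0.11181596]), 'moment': array([0.0382928 , 0.0007312 , 0.01569514]), 'gripper_width': 0.08757117823580858}
```

View pics/top0.png

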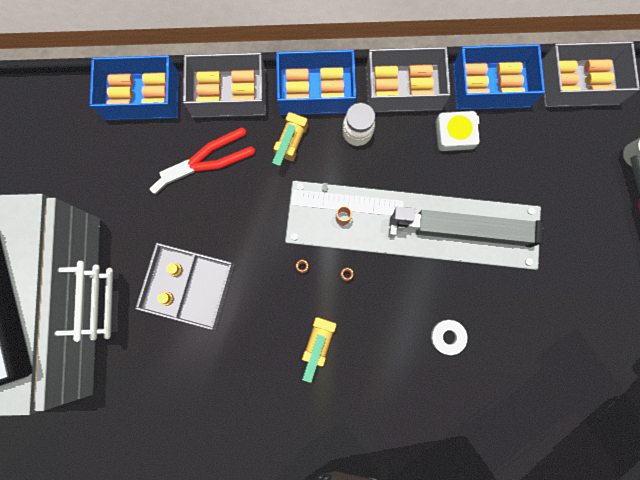

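View pics/side0.png

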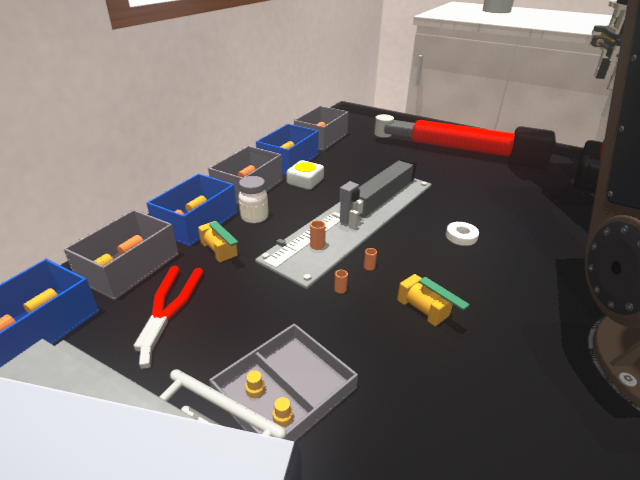

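The top view shows three copper tubes: (344,215) on the gauge plate, and (302,266) and (347,274) on the table, which are smaller look-alikes. The one on the track fits the description. The clip is near (325,187), the head near (405,214), and the empty tray half near (207,292).

```bash
python3 - <<'E'
from h import *
d=np.load("top0.npz"); f,K,T=d["f"],d["K"],d["T"]
s=np.load("side0.npz"); fs,Ks,Ts=s["f"],s["K"],s["T"]
c=cv2.resize(f[165:285,280:440],None,fx=5,fy=5,interpolation=cv2.INTER_CUBIC)
cv2.imwrite("pics/crop1.png",cv2.cvtColor(c,cv2.COLOR_RGB2BGR))
hsv=cv2.cvtColor(f,cv2.COLOR_RGB2HSV)
# plate + tray masks
g=((hsv[...,1]<60)&(hsv[...,2]>75)).astype(np.uint8)
for name,(x0,y0,x1,y1),z in(("plate",(275,170,560,280),.010),("tray",(125,235,245,340),.03)):
    m=np.zeros_like(g); m[y0:y1,x0:x1]=g[y0:y1,x0:x1]
    m=cv2.morphologyEx(m,cv2.MORPH_CLOSE,np.ones((5,5)))
    ct=max(cv2.findContours(m,0,1)[0],key=cv2.contourArea)
    P=np.array([ray(K,T,u,v,z)[:2] for u,v in ct[:,0]],np.float32)
    r_=cv2.minAreaRect(P); print(name,[np.round(a,4) for a in r_],cv2.boxPoints(r_).round(4).tolist())
# copper
def cop(f): 
    h=cv2.cvtColor(f,cv2.COLOR_RGB2HSV); return ((h[...,0]<13)&(h[...,1]>110)&(h[...,2]>40)).astype(np.uint8)
for nm,(F,KK,TT,box) in dict(top=(f,K,T,(285,195,365,285)),side=(fs,Ks,Ts,(300,210,385,300))).items():
    m=np.zeros_like(g);x0,y0,x1,y1=box;m[y0:y1,x0:x1]=cop(F)[y0:y1,x0:x1]
    n,l,st,ce=cv2.connectedComponentsWithStats(m)
    for i in range(1,n):
        if st[i,4]>25: print(nm,st[i],ce[i].round(1),"top@.06",ray(KK,TT,st[i,0]+st[i,2]/2-.5,st[i,1]+st[i,3]/2-.5,.06).round(4))
E
```

```text
plate [array([ 0.5631, -0.1093]), array([0.5124, 0.2161]), np.float64(78.4654)] [[0.40610000491142273, -0.33869999647140503], [0.6177999973297119, -0.38190001249313354], [0.7202000021934509, 0.1200999990105629], [0.5084999799728394, 0.16329999268054962]]
tray [array([0.4677, 0.3062]), array([0.1984, 0.1722]), np.float64(81.8018)] [[0.3682999908924103, 0.22030000388622284], [0.5388000011444092, 0.19580000638961792], [0.5669999718666077, 0.3921000063419342], [0.39660000801086426, 0.41670000553131104]]
top [338 207  13  10  53] [344.5 210. ] top@.06 [0.6072 0.0144 0.06  ]
top [337 218  14   7  42] [342.7 221.5] top@.06 [0.5893 0.016  0.06  ]
top [296 260  12  13  46] [301.6 266.4] top@.06 [0.5076 0.0957 0.06  ]
side [310 220  15  30 388] [317.2 234.5] top@.06 [0.5843 0.0492 0.06  ]
side [364 248  13  23 251] [369.9 258.6] top@.06 [0.4711 0.0666 0.06  ]
side [334 269  14  25 282] [340.6 280.9] top@.06 [0.4877 0.1428 0.06  ]
```

View pics/crop1.png

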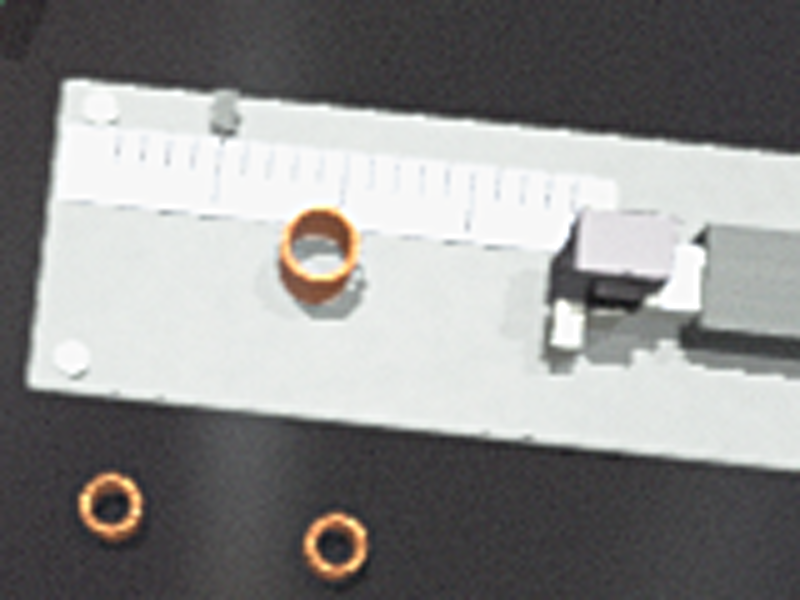

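The crop confirms it. The tube on the plate, crop (321,250), is clearly larger than the two on the table. The head is at crop (625,240), with its black button below it at (615,290), and the catch is at (567,325). The clip is at crop (225,112), close to the 150 mark. The plate and tray masks leaked into the table, so I'll use tighter thresholds.

```bash
python3 - <<'E'
from h import *
d=np.load("top0.npz"); f,K,T=d["f"],d["K"],d["T"]
s=np.load("side0.npz"); fs,Ks,Ts=s["f"],s["K"],s["T"]
gray=cv2.cvtColor(f,cv2.COLOR_RGB2GRAY)
B={}
for name,(x0,y0,x1,y1),z,th in(("plate",(275,172,560,275),.010,140),("tray",(125,238,245,335),.03,100)):
    m=np.zeros_like(gray); m[y0:y1,x0:x1]=(gray[y0:y1,x0:x1]>th)
    m=cv2.morphologyEx(m,cv2.MORPH_CLOSE,np.ones((3,3)))
    ct=max(cv2.findContours(m,0,1)[0],key=cv2.contourArea)
    P=np.array([ray(K,T,u,v,z)[:2] for u,v in ct[:,0]],np.float32)
    r_=cv2.minAreaRect(P); b=cv2.boxPoints(r_); B[name]=r_; print(name,[np.round(a,4) for a in r_],b.round(4).tolist())
    print([proj(K,T,[*p,z]).round(1).tolist() for p in b])
# gauge frame
(c,(w,h),a)=B["plate"]; a=np.deg2rad(a); ax=np.array([np.cos(a),np.sin(a)]); ax2=np.array([-ax[1],ax[0]])
ey=ax if w>h else ax2; ey=ey*np.sign(ey[1]); ex=np.array([ey[1],-ey[0]])
o=np.array(c)+ey*.030; print("origin",o,"ey",ey,"yaw",np.rad2deg(np.arctan2(ex[1],ex[0])))
def G(u,v,z): p=ray(K,T,u,v,z)[:2]; q=p-o; return p.round(4),(np.array([q@ex,q@ey])*1e3).round(1)
F=lambda u,v:(u/5+279.6,v/5+164.6)
for n,u,v,z in(("m50",470,205,.012),("m100",344,180,.012),("m150",221,170,.012),("clip top",225,108,.019),("clip mid",225,112,.012),("tooth",223,130,.015),("head tl",583,210,.096),("head tr",675,213,.096),("head bl",572,262,.096),("head br",666,275,.096),("coup top",321,246,.06)):
    print(n,*G(*F(u,v),z))
np.savez("gauge",o=o,ex=ex,ey=ey)
W=lambda x,y,z:[*(o+ex*x+ey*y),z]
# side: coupling silhouette top/bottom centres
print("side coup", ray(Ks,Ts,317.3,224,.06).round(4), ray(Ks,Ts,317.2,246,.01).round(4))
c=f[170:215,285:440]; cc=cv2.resize(c,None,fx=5,fy=5,interpolation=cv2.INTER_CUBIC)
S=fs.copy()
for p,col in((W(0,0,.096),(255,0,0)),(W(51,150,.009),(255,0,255)),(W(63,215,.01),(0,255,0)),(W(-63,215,.01),(0,255,0)),(W(63,-275,.01),(0,255,0))):
    cv2.circle(S,tuple(int(x) for x in proj(Ks,Ts,p).round()),1,col,-1)
S=cv2.resize(S[150:420,200:480],None,fx=2.1,fy=2.1,interpolation=cv2.INTER_CUBIC)
cv2.imwrite("pics/side_chk.png",cv2.cvtColor(S,cv2.COLOR_RGB2BGR))
E
```

```text
plate [array([ 0.59  , -0.1215]), array([0.4892, 0.1263]), np.float64(82.2604)] [[0.4945000112056732, -0.35530000925064087], [0.619700014591217, -0.3723999857902527], [0.6855999827384949, 0.11230000108480453], [0.5604000091552734, 0.12929999828338623]]
[[537.7, 269.3], [540.4, 205.3], [292.0, 179.5], [284.5, 242.1]]
tray [array([0.4799, 0.3175]), array([0.1561, 0.1311]), np.float64(73.7027)] [[0.3950999975204468, 0.26100000739097595], [0.5209000110626221, 0.22419999539852142], [0.5647000074386597, 0.374099999666214], [0.4388999938964844, 0.4108999967575073]]
[[214.4, 330.4], [234.1, 262.4], [155.7, 241.7], [134.6, 308.6]]
origin [ 0.594059   -0.09178177] ey [0.13467096 0.99089037] yaw -7.7395935058593714
m50 [ 0.6276 -0.0465] [27.2 49.4]
m100 [0.6391 0.0024] [31.9 99.4]
m150 [0.6444 0.0505] [ 30.8 147.8]
clip top [0.6676 0.0484] [ 54.  148.8]
clip mid [0.6678 0.0483] [ 54.2 148.7]
tooth [0.6598 0.0493] [ 46.1 148.7]
head tl [ 0.6059 -0.0772] [ 9.8 16.1]
head tr [ 0.6039 -0.11  ] [ 12.2 -16.7]
head bl [ 0.5871 -0.0723] [-9.5 18.4]
head br [ 0.5815 -0.1055] [-10.6 -15.3]
coup top [0.6029 0.015 ] [ -5.6 107. ]
side coup [0.6012 0.0186 0.06  ] [0.6001 0.0197 0.01  ]
```

View pics/side_chk.png

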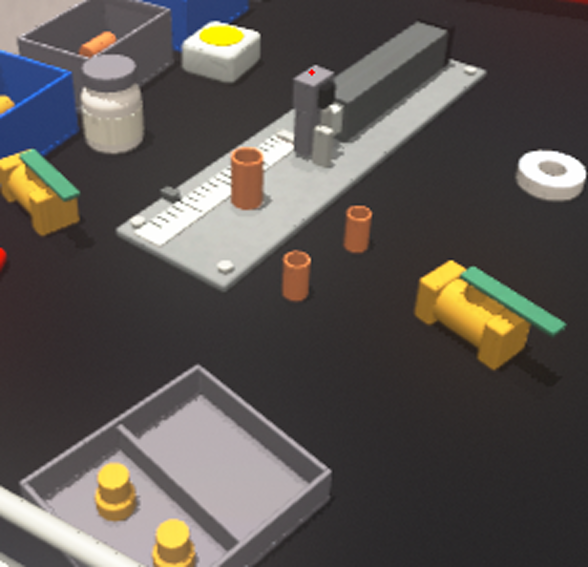

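The side check agrees. The head's top lands on the red dot at (312,72), the coupling stands on the plate at (247,180), and the empty bay is the right-hand half. Both views put the coupling at about (0.602, 0.017), and the marks at 50 and 100 read 49.4 in each step, so the gauge frame is sound.

Call:
carry_out(commands=[0.58, 0.95, -0.1, 0.8, -1, 0.58, 0.95, -0.1, 0.8, -1, 0.58, 0.95, -0.1, 0.8, -1, 0.58, 0.95, -0.1, 0.8, -1, 0.58, 0.95, -0.1, 0.8, -1, 0.58, 0.95, -0.1, 0.8, -1, 0.58, 0.95, -0.1, 0.8, -1, 0.58, 0.95, -0.1, 0.8, -1], grip_force=15)

```text
time_s: 0.9
tcp_pos: [0.3854, -0.3392, 0.2163]
eef_rot: [180.0, 0.0, -137.1]
contact_force: [0.8, -0.0, 0.1]
gripper_width: 0.0875
```

```bash
python3 - <<'E'
from h import *
d=np.load("top0.npz"); f,K,T=d["f"],d["K"],d["T"]
c=cv2.resize(f[238:335,130:240],None,fx=6,fy=6,interpolation=cv2.INTER_CUBIC)
cv2.imwrite("pics/tray.png",cv2.cvtColor(c,cv2.COLOR_RGB2BGR))
E
```

```text
(no output)
```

View pics/tray.png

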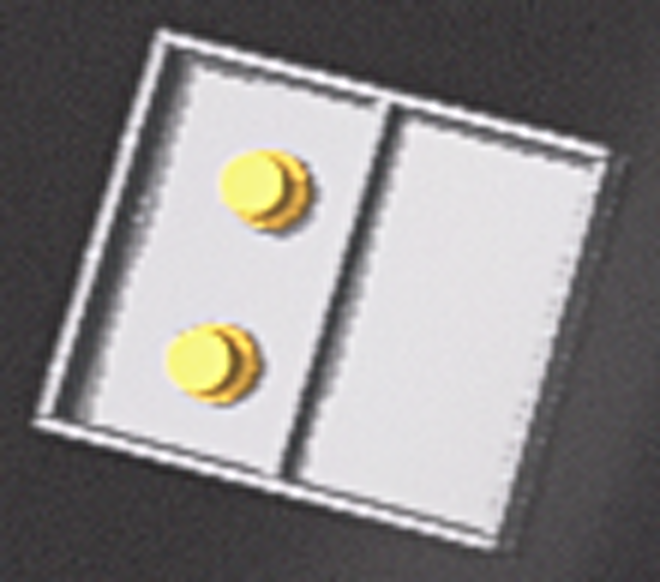

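The crop shows the tray rim corners at (160,35), (611,153), (497,550) and (35,425). The divider runs from (388,97) to (285,487), and the empty bay is the right half.

```bash
python3 - <<'E'
from h import *
d=np.load("top0.npz"); K,T=d["K"],d["T"]
P=[ray(K,T,130+u/6-.4,238+v/6-.4,.03)[:2] for u,v in((160,35),(611,153),(497,550),(35,425),(388,97),(285,487))]
print(np.round(P,4)); L=lambda a,b:np.linalg.norm(P[a]-P[b]).round(4); print(L(0,1),L(1,2),L(2,3),L(3,0))
c=sum(P[:4])/4; ey=(P[0]+P[3]-P[1]-P[2]); ey/=np.linalg.norm(ey); print("centre",c,"bay",c-ey*.037,"yaw",np.rad2deg(np.arctan2(-ey[0],ey[1])), "div mid",(P[4]+P[5])/2)
E
```

```text
[[0.5614 0.373 ]
 [0.5198 0.2293]
 [0.3972 0.2646]
 [0.4393 0.4093]
 [0.5395 0.3   ]
 [0.4182 0.3307]]
0.1496 0.1276 0.1506 0.1274
centre [0.47940376 0.31903309] bay [0.4690976  0.28349743] yaw -16.173386830293182 div mid [0.47883242 0.31538616]
```

Call:
carry_out(commands=[0.58, 0.95, -0.1, 0.8, -1, 0.58, 0.95, -0.1, 0.8, -1, 0.58, 0.95, -0.1, 0.8, -1, 0.58, 0.95, -0.1, 0.8, -1, 0.58, 0.95, -0.1, 0.8, -1, 0.58, 0.95, -0.1, 0.8, -1, 0.58, 0.95, -0.1, 0.8, -1, 0.58, 0.95, -0.1, 0.8, -1])

```text
time_s: 1.7
tcp_pos: [0.571, -0.0351, 0.1843]
eef_rot: [180.0, -0.0, -111.5]
contact_force: [0.1, -0.9, -0.4]
gripper_width: 0.0877
```

Call:
carry_out(commands=[0.39, 0.64, -0.2, 0.65, -1, 0.39, 0.64, -0.2, 0.65, -1, 0, 0, -0.7, 0, -1, 0, 0, -0.7, 0, -1, 0, 0, -0.7, 0, -1, 0, 0, -0.6, 0, -1, 0, 0, 0, 0, -1])

```text
time_s: 2.4
tcp_pos: [0.5991, 0.0137, 0.0569]
eef_rot: [179.7, -0.2, -106.5]
contact_force: [-1.3, -1.2, -0.3]
gripper_width: 0.0879
```

```bash
python3 - <<'E'
from h import *
print(telemetry.get_state()["tcp_pos"],telemetry.get_state()["contact_force"])
a,K,T=cap("top"); b,_,_=cap("side")
c=np.hstack([cv2.resize(a[150:270,270:430],(400,300)),cv2.resize(b[170:290,240:400],(400,300))])
cv2.imwrite("pics/g1.png",cv2.cvtColor(c,cv2.COLOR_RGB2BGR))
E
```

```text
[0.59909331 0.01371304 0.05692428] [-1.34063218 -1.21545279 -0.27285646]
```

View pics/g1.png

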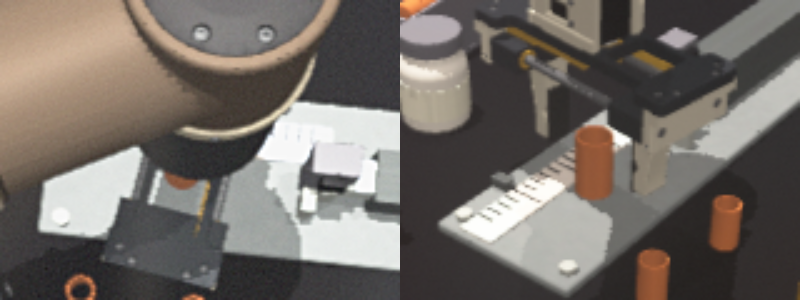

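The fingers straddle the coupling: side crop (593,160), top crop (182,182). Closing now.

Call:
carry_out(commands=[0.06, 0.07, 0, 0, 0.5, 0, 0, 0, 0, 0.6, 0, 0, 0, 0, 0.7, 0, 0, 0, 0, 0.9, 0, 0, 0, 0, 0.9, 0, 0, 0, 0, 0.9, 0, 0, 0, 0, 0.9, 0, 0, 0, 0, 0.9])

```text
time_s: 3.3
tcp_pos: [0.6041, 0.0171, 0.0605]
eef_rot: [180.0, -0.0, -106.4]
contact_force: [0.8, 0.5, 0.1]
gripper_width: 0.0291
```

Call:
carry_out(commands=[0, 0, 0.8, 0, 0.9, 0, 0, 0.8, 0, 0.9, -0.42, 0.83, 0, 0, 0.9, -0.42, 0.83, 0, 0, 0.9, -0.42, 0.83, 0, 0, 0.9, -0.42, 0.83, 0, 0, 0.9, -0.42, 0.83, 0, 0, 0.9, -0.42, 0.83, 0, 0, 0.9])

```text
time_s: 4.1
tcp_pos: [0.5024, 0.2175, 0.1245]
eef_rot: [180.0, -0.0, -106.4]
contact_force: [0.6, 1.4, -0.7]
gripper_width: 0.0287
```

Call:
carry_out(commands=[-0.42, 0.83, 0, 0, 0.9, -0.42, 0.83, 0, 0, 0.9, 0, 0, -0.5, 0, 0.9, 0, 0, -0.5, 0, 0.9, 0, 0, 0, 0, 0.9, 0, 0, 0, 0, 0.9])

```text
time_s: 4.7
tcp_pos: [0.4697, 0.2825, 0.0846]
eef_rot: [180.0, -0.1, -106.4]
contact_force: [0.2, 0.9, -0.1]
gripper_width: 0.029
```

Call:
carry_out(commands=[0, 0, -0.4, 0, 0.9, 0, 0, -0.25, 0, 0.9, 0, 0, -0.05, 0, 0.9, 0, 0, -0.03, 0, 0.9, 0, 0, 0, 0, 0.9])

```text
time_s: 5.2
tcp_pos: [0.47, 0.2828, 0.0558]
eef_rot: [-180.0, 0.0, -106.4]
contact_force: [0.3, 0.4, -0.1]
gripper_width: 0.0288
```

```bash
python3 - <<'E'
from h import *
b,K,T=cap("side"); s=telemetry.get_state(); print(s["tcp_pos"],s["contact_force"])
c=cv2.resize(b[280:440,190:390],(750,600),interpolation=cv2.INTER_CUBIC)
cv2.imwrite("pics/p1.png",cv2.cvtColor(c,cv2.COLOR_RGB2BGR))
E
```

```text
[0.47001203 0.28286662 0.05587441] [ 0.39049273 -0.30370569 -1.43160545]
```

View pics/p1.png

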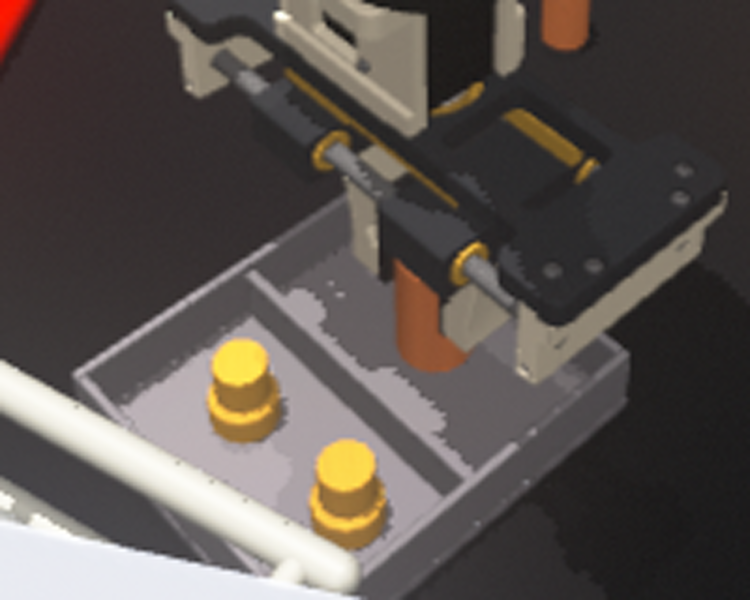

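The tube is upright in the middle of the bay, base at about (432,360), close to the floor and clear of the walls. I'll lower it until it touches, then release.

Call:
carry_out(commands=[0, 0, -0.03, 0, 0.9, 0, 0, -0.02, 0, 0.9, 0, 0, 0, 0, 0.9])

```text
time_s: 5.55
tcp_pos: [0.4701, 0.2831, 0.0544]
eef_rot: [-180.0, 0.1, -106.4]
contact_force: [-1.4, -0.8, 7.2]
gripper_width: 0.0287
```

Call:
carry_out(commands=[0, 0, 0.01, 0, 0, 0, 0, 0, 0, -0.2, 0, 0, 0, 0, -0.3, 0, 0, 0, 0, -0.3, 0, 0, 0.5, 0, -0.3, 0, 0, 1, 0, -0.3, 0, 0, 1, 0, -0.3, 0, 0, 1, 0, -0.3])

```text
time_s: 6.35
tcp_pos: [0.4695, 0.2824, 0.1951]
eef_rot: [180.0, -0.0, -106.4]
contact_force: [0.4, 1.0, 0.2]
gripper_width: 0.0568
```

Call:
carry_out(commands=[0.31, -0.93, 0, 0.27, -0.6, 0.31, -0.93, 0, 0.27, -0.6, 0.31, -0.93, 0, 0.27, -0.6, 0.31, -0.93, 0, 0.27, -0.6, 0.31, -0.93, 0, 0.27, -0.6, 0.31, -0.93, 0, 0.27, -0.6, 0.31, -0.93, 0, 0.27, -0.6, 0.31, -0.93, 0, 0.27, -0.6])

```text
time_s: 7.15
tcp_pos: [0.5691, -0.0165, 0.1937]
eef_rot: [180.0, 0.0, -97.7]
contact_force: [0.7, 0.7, 0.5]
gripper_width: 0.0705
```

Call:
carry_out(commands=[0.31, -0.93, 0, 0, -0.6, 0.3, -0.93, 0, 0, -0.6, 0, 0, -0.5, 0, -0.6, 0, 0, -0.5, 0, -0.6, 0, 0, 0, 0, -0.6, 0, 0, 0, 0, -0.6])

```text
time_s: 7.75
tcp_pos: [0.5933, -0.0894, 0.1538]
eef_rot: [180.0, -0.0, -97.8]
contact_force: [0.5, 0.8, 1.1]
gripper_width: 0.0697
```

```bash
python3 - <<'E'
from h import *
a,K,T=cap("top"); b,Kb,Tb=cap("side"); s=telemetry.get_state(); print(s["tcp_pos"],s["eef_rot"])
c=np.hstack([cv2.resize(a[235:340,130:240],(400,380)),cv2.resize(b[140:260,280:400],(400,380),interpolation=cv2.INTER_CUBIC)])
cv2.imwrite("pics/p2.png",cv2.cvtColor(c,cv2.COLOR_RGB2BGR))
E
```

```text
[ 0.59400664 -0.08901216  0.15491517] [-1.79913435e+02  3.14228029e-03 -9.77377736e+01]
```

View pics/p2.png

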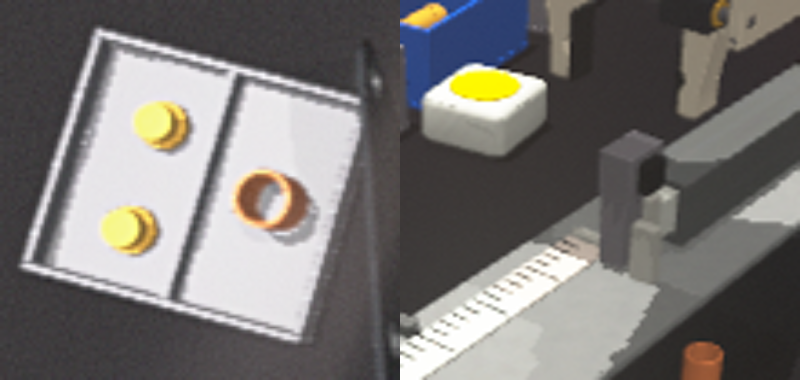

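The coupling stands upright in the bay at crop (270,200), and both fittings are undisturbed. The open fingers are above the head at (632,175). Descending.

Call:
carry_out(commands=[0, -0.06, -0.5, 0, -0.6, 0, 0, -0.5, 0, -0.6, 0, 0, -0.5, 0, -0.6, 0, 0, -0.27, 0, -0.6, 0, 0, 0, 0, -0.6, 0, 0, 0, 0, -0.6])

```text
time_s: 8.45
tcp_pos: [0.594, -0.0915, 0.0839]
eef_rot: [-179.9, 0.0, -97.7]
contact_force: [-0.3, 0.3, -0.0]
gripper_width: 0.0703
```

Call:
carry_out(commands=[0, 0, 0, 0, 0, 0, 0, 0, 0, 0.2, 0, 0, 0, 0, 0.3, 0, 0, 0, 0, 0.5, 0, 0, 0, 0, 0.8, 0, 0, 0, 0, 0.8, 0, 0, 0, 0, 0.8, 0, 0, 0, 0, 0.8], grip_force=25)

```text
time_s: 9.25
tcp_pos: [0.5923, -0.0917, 0.0829]
eef_rot: [179.9, -0.0, -97.8]
contact_force: [-5.1, 0.9, 5.3]
gripper_width: 0.0245
```

The grip width is 24.5 mm. The gripper read 29 mm on the 30 mm tube, so this means the button is fully pressed (26 mm). Pulling along the gauge's +y, about 149 mm.

Call:
carry_out(commands=[0.02, 0.15, 0, 0, 0.8, 0.05, 0.35, 0, 0, 0.8, 0.07, 0.5, 0, 0, 0.8, 0.07, 0.5, 0, 0, 0.8, 0.07, 0.5, 0, 0, 0.8, 0.07, 0.5, 0, 0, 0.8, 0.07, 0.5, 0, 0, 0.8, 0.06, 0.45, 0, 0, 0.8])

```text
time_s: 10.05
tcp_pos: [0.6112, 0.0459, 0.0829]
eef_rot: [179.8, -0.1, -97.8]
contact_force: [-5.5, -5.9, 7.2]
gripper_width: 0.0248
```

Call:
carry_out(commands=[0.02, 0.15, 0, 0, 0.8, 0, 0, 0, 0, 0.8, 0, 0, 0, 0, 0.8, 0, 0, 0, 0, 0.8])

```text
time_s: 10.45
tcp_pos: [0.612, 0.0515, 0.0829]
eef_rot: [179.9, -0.1, -97.8]
contact_force: [-5.5, -3.5, 6.3]
gripper_width: 0.0246
```

```bash
python3 - <<'E'
from h import *
a,K,T=cap("top"); b,Kb,Tb=cap("side"); s=telemetry.get_state(); g=np.load("gauge.npz")
q=s["tcp_pos"][:2]-g["o"]; print(s["tcp_pos"],s["contact_force"],"gauge xy",q@g["ex"],q@g["ey"])
c=np.hstack([cv2.resize(a[160:240,280:360],(400,400),interpolation=cv2.INTER_CUBIC),cv2.resize(b[190:270,245:325],(400,400),interpolation=cv2.INTER_CUBIC)])
cv2.imwrite("pics/q.png",cv2.cvtColor(c,cv2.COLOR_RGB2BGR))
np.savez("q",a=a,b=b,Kb=Kb,Tb=Tb)
E
```

```text
[0.61198864 0.05136588 0.08286493] [-6.68745716 -2.7898498   5.82039863] gauge xy -0.0015115221425168468 0.1442582330495199
```

View pics/q.png

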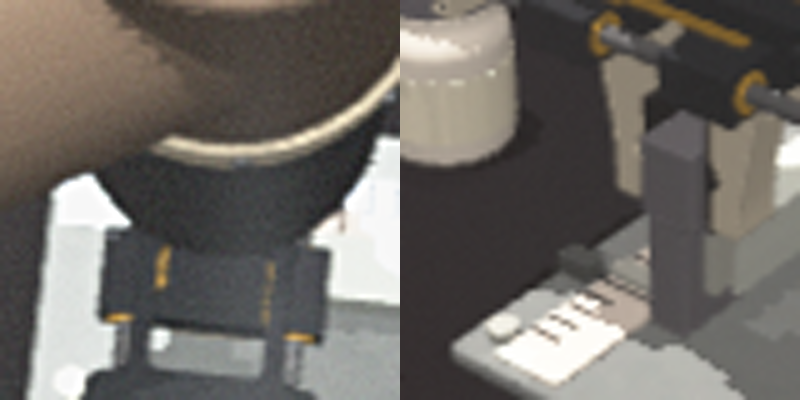

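The head followed and reads about 144.5 mm. I'll pull roughly 4.5 mm more, then compare pointer and clip directly in an enlarged side crop.

Call:
carry_out(commands=[0.01, 0.11, 0, 0, 0.8, 0, 0, 0, 0, 0.8, 0, 0, 0, 0, 0.8, 0, 0, 0, 0, 0.8])

```text
time_s: 10.95
tcp_pos: [0.6126, 0.0558, 0.0829]
eef_rot: [179.9, -0.1, -97.8]
contact_force: [-5.5, -3.2, 5.3]
gripper_width: 0.0247
```

```bash
python3 - <<'E'
from h import *
b,Kb,Tb=cap("side"); s=telemetry.get_state(); g=np.load("gauge.npz"); o,ex,ey=g["o"],g["ex"],g["ey"]
q=s["tcp_pos"][:2]-o; print(s["tcp_pos"],s["contact_force"],"gauge xy",q@ex,q@ey)
f0=np.load("side0.npz")["f"]
x0,y0,w,h=262,222,50,50
def pan(f): return cv2.resize(f[y0:y0+h,x0:x0+w],(400,400),interpolation=cv2.INTER_CUBIC)
c=np.hstack([pan(f0),pan(b)])
cv2.imwrite("pics/q2.png",cv2.cvtColor(c,cv2.COLOR_RGB2BGR))
P=lambda x,y,z:((proj(Kb,Tb,[*(o+ex*x+ey*y),z])-[x0,y0]+.5)*8).round(0)
print("line y=149: tip z16.5",P(.038,.149,.0165),"tooth",P(.043,.149,.015),"clip top",P(.051,.149,.019), "mark150",P(.03,.15,.0115))
print("per mm y",P(.038,.159,.0165)-P(.038,.149,.0165))
E
```

```text
[0.6125692  0.05573201 0.08285933] [-5.63143936 -3.113679    6.16444057] gauge xy -0.0015242426054981988 0.1486627729888312
line y=149: tip z16.5 [196. 174.] tooth [181. 172.] clip top [155. 147.] mark150 [219. 205.]
per mm y [-27.  19.]
```

View pics/q2.png

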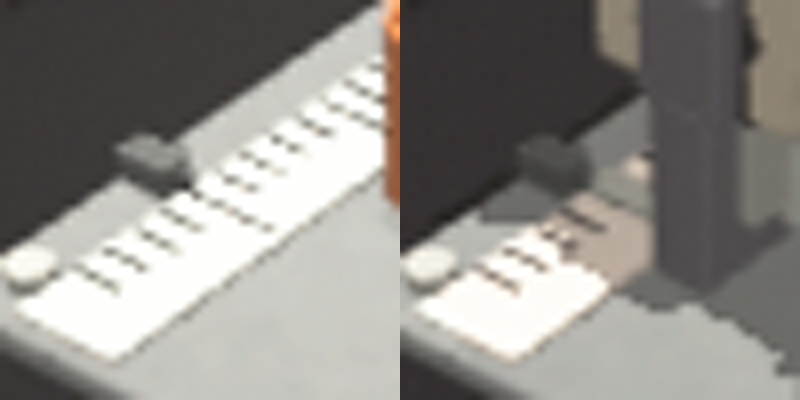

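In the right panel the pointer's tip is at about (594,177). The prediction for y = 149 mm is (596,174). The clip's top is at (155,148) in the left panel, against a predicted (155,147), and its tooth meets the 150 mark. At 2.7 px/mm across, the pointer and clip agree to within about 1–1.5 mm, so I'm handing in.

```bash
python3 - <<'E'
from h import *
s=telemetry.get_state(); print(s["time_s"],s["tcp_pos"],s["gripper_width"],s["qd"].round(2)); print(r.close_job())
E
```

```text
11.0 [0.6125692  0.05573201 0.08285933] 0.024335800573175703 [ 0.04 -0.09 -0.01 -0.09  0.03 -0.01]
the job is handed in; nothing more can be done
None
```

The job is done and handed in at 11 s; no verdict was reported.

- **Coupling:** I moved the 30 mm coupling from the track to the empty half of the tray and released it. A later picture showed it upright near the middle of the bay, with both fittings undisturbed. I did not picture it again after that, but the arm never went back near the tray.
- **Gauge:** I squeezed the lock button with the arm fully in, using 25 N, then pulled the head out and held it there. The grip reads 24–25 mm, which fits a fully pressed button because the gripper reads about 1 mm low.
- **Last check:** The tool position puts the pointer at about 148.7 mm. The clip measures about 149 mm, and the side picture agrees to within about 1–1.5 mm against the allowed 5 mm. The arm was at rest when I handed in.
- **Checks that disagreed:** The first plate and tray masks leaked into the table and had to be redone with tighter thresholds. The top view read the 150 mark at 147.8 mm, which I put down to picking the pixel by eye.

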